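# Unlock the farm shop's cash box with the paddle-headed key

### The job

Open the shop's cash box: take the key with the flat paddle-shaped head out of the wooden key stand, push its tongue fully home in the keyhole on top of the box, and turn it clockwise (seen from above) until the cash drawer springs out. Leave the key standing fully in the lock.

Things in the scene. Friction and masses are not known exactly. Their poses are not given: they have to be found in the camera images.
- key_stand: Wooden stand, 240 (its x) x 70 x 55 mm tall, origin under its centre. Three steel keys stand in its slots, at x = -75, 0, 75 mm in any order, tongue down, collar resting on its top: the paddle key, one with a round knob head and one with a T-bar head. Those two have thin round shanks and do not work the lock. All heads reach at most 48 mm above the stand.
- paddle_key: Steel key, 0.1 kg. Origin: centre of the underside of its round collar (44 mm wide, 5 thick); z up, x along the row of keys. Head to grip: flat upright plate, 34 mm along x, 12 mm thick along y, from 5 to 48 mm above the origin. Below: flat tongue, 22 mm along x, 6 mm along y, down to 38 mm below the origin, its last 6 mm narrowed to 16 x 4. Lift it 40 mm to clear the stand.
- keyhole (a point): Mouth of the slot in the round steel plug (68 mm wide) atop the grey cash box (220 deep, 200 wide, 108 mm tall); 112 mm above the table. Slot straight down, 27 mm along x, 11 along y, 43 deep, with a 4 mm sloped lead-in; takes the key either way round. Key home: collar on the plug, key origin here. Site turns with the plug, at most 80 degrees clockwise from above, lightly; plug stays put.
- cash_drawer (a joint): How far (m) the drawer in the cash box's front stands out: 0 locked, 0.04 sprung fully out towards the robot, by its own spring. The key turns about 14 degrees loosely, then takes the plug along; when the plug has turned 41 degrees the hidden bolt frees the drawer: turn the key about 75 degrees. It cannot be pulled open while locked.
Mind the look-alikes: they are no part of the job. Leave any blue, purple or turquoise look-alike of the paddle_key alone.

How it is judged:
On the way:
1. the paddle key is fully home in the keyhole, with the drawer still locked (z of paddle_key in the frame of keyhole below 0.006 m and horizontal distance between paddle_key and keyhole below 0.01 m and angle between paddle_key's own z axis and vertical below 0.18 rad and value of joint cash_drawer below 0.01 m), for 0.1 s.
At the end, for the whole second after the job is handed in: The cash drawer stands out more than 25 mm, and the paddle key stands at rest in the keyhole: its collar within 8 mm of the plug face, within 10 mm of the keyhole's centre and within 10 degrees of upright (value of joint cash_drawer above 0.025 m and z of paddle_key in the frame of keyhole below 0.008 m and horizontal distance between paddle_key and keyhole below 0.01 m and angle between paddle_key's own z axis and vertical below 0.18 rad and linear speed of paddle_key below 0.03 m/s); the robot touches nothing.
It also fails if it takes over 45 s, if anything falls off the work surface, if the arm or the gripper's body presses on something with over 40 N, if the wrist force passes 120 N, or if a joint passes its speed limit or range.

### The arm

A 7-joint arm with a two-finger parallel gripper is mounted at the origin on the work surface. World frame = base frame: x ahead of the robot, y to its left, z up, the work surface at z = 0. Lengths are in m, angles in rad, forces in N, time in s.
With the tool pointing down it reaches from about 0.4 to 0.85 m from the base axis. Payload 10.4 kg.
Tool frame: the origin (TCP) lies on the centre line of the jaws, within the pads' length; the fingertips stand 14 mm ahead of it and the grasp point (between the pads) lies 5 mm behind it (manip.tip_reach is the distance from the TCP to the fingertips, in m); z points along the fingers, y is the line along which they close (so a half turn about z gives the same grasp; the last joint's range is limited). The gripper opens to 85 mm and grips with 20 to 120 N. Pads are 22 mm wide; open, the fingers measure 114 mm over their backs; the gripper's body (76 mm by 85 mm) begins 54 mm behind the grasp point. The pads swing forward as they close: fully open they stand 13 mm farther back than shut.
Start: joints at [-1.225, 0.332, -0.065, 1.46, 0.022, 1.35, -0.088], TCP at [0.225, 0.583, 0.245] pointing down, gripper open.
Joint ranges: [-2.6, 2.6], [-0.5, 2.12], [-1.47, 1.34], [0.16, 2.42], [-1.27, 4.41], [0.06, 2.06], [-2.6, 2.6]. Speed limits (rad/s): [2.22, 2.22, 2.79, 2.79, 3.14, 3.14, 3.14].

### API

Orientations are given as a unit quaternion [x, y, z, w].
In Python, from workcell import manip gives the robot as it stands.
- The arm moves only by the shell command python3 -m pendant 'ROWS' [FORCE]. ROWS is JSON, a list of rows, each a list of 7 numbers: the shift along the tool's x, y, z in units of 50 mm (1.0 is 50 mm), then the turn, a rotation vector about the tool's x, y, z in units of 8 degrees (1.0 is 8 degrees), then the opening, from -1 (shut) to 1 (fully open), so that 0 is half open. In form: [[dx, dy, dz, ax, ay, az, jaw], ...]. A call has exactly 10 rows; each row is the pose to reach, as a shift and turn from the pose commanded when the call began, along the tool's axes at that moment; what a row does not reach only later rows make up. A row lasts 1/8 s, in which the tool goes at most 62.5 mm and 10.7 degrees, less where a joint would pass 70% of its speed; a pose out of reach is approached as far as the arm can. A call with a gripper value outside its range is refused whole. The fingers move at their own pace and stop on an object; FORCE is the grip in N (left out, the last holds). Time passes only in rows, so rows that repeat a pose let the fingers close, or fill a call up. It gives the time, the measured TCP pose, the force, the opening and the grip force at its end, in the units of the state.
- manip.get_obs(): the state, without advancing time (a new reading comes with each control period).
- manip.camera(name): name is "scene" or "side" or "wrist"; returns (picture, depth): 384x512x3 uint8, red, green, blue; 384x512 float32, m along the optical axis (not along the pixel's ray), 0 where there is no reading.
- manip.get_calibration(name): a dict with "fx", "fy", "cx", "cy" (pixels), "xyz" and "orientation" of the camera in the world. Camera axes: x right, y up, looking along -z (the intrinsics and any distortion apply to the point x, -y, -z); pixel columns grow to the right and rows downward; lengths in m; the calibration is good to about 2 mm. The wrist camera is an equidistant fisheye: a pixel r from the principal point sees the ray r / f radians off the axis. A picture is of the moment at which its call begins: read the wrist's pose just before it. get_calibration takes no time and is no camera call; for the wrist camera it gives the pose at the moment of the call.
- manip.hand_in(): hands the job in; it is judged then, once.
Trained networks look in the newest picture that a camera, given by its name, has taken for a name from the list of things; names that differ only in an ending like _2 or _b are one class to them, and where a whole thing is asked for, a point or a joint stands for the part that bears it (a point fixed in the world has none). Each returns a list of dicts, best first, with "p" (0 to 1); they miss things now and then, are a little off and sometimes report something else, mostly with a low value. They report only what shows in the picture. A call takes as long as a camera call. They do not tell look-alikes from the thing itself.
- manip.find_in(thing, camera): "box" ([left, top, right, bottom] in pixels, round what is visible of it).
- manip.trace(thing, camera): "pixels" (384x512 bool, what is visible of it) and "box" ([left, top, right, bottom] in pixels, round what is visible of it).
- manip.tip_of(thing, camera): "pixel" ([column, row] in pixels: a listed point, or the origin of a listed thing).
The state is a dict: "clock": time; "joint_pos": joint angles; "joint_velocities": joint speeds; "tau": joint torques, N m; "position": TCP position; "ee_rot": TCP orientation; "ft_force": force on the tool from outside, world axes, zero at the start; "torque": the same for the moment, N m; "grip_width": opening from 0.0 (shut) to 1.0 (fully open); "grasp_force": force on a finger pad.
Only numpy, scipy, OpenCV 4.12 (cv2) and the standard library are available. Lean on these libraries where they do the work, as an engineer would, in place of code of your own. Each camera call takes 0.05 s, during which the arm holds its last target. There are 200 camera calls.

## Working session

There is one attempt and no reset: what is moved stays moved. The work goes in short steps, Python scripts to look and compute and a shell command to move; the robot and the scene stay as the last step left them, time stands still between calls to the robot, and variables do not carry over. Pictures are saved under pics/ and viewed, at most 10 in all, crops included, and the job is handed in when it is done.

```bash
mkdir -p pics; ls
cat > h.py <<'E'
import numpy as np, cv2
from scipy.spatial.transform import Rotation as R
from workcell import manip
def ray(c,uv):
    u,v=uv; x=(u-c['cx'])/c['fx']; y=(v-c['cy'])/c['fy']
    if c.get('fish'):
        r=np.hypot(x,y); s=np.sin(r)/r if r>1e-9 else 1
        d=np.array([x*s,-y*s,-np.cos(r)])
    else: d=np.array([x,-y,-1.])
    return R.from_quat(c['orientation']).apply(d)
def cal(n):
    c=dict(manip.get_calibration(n)); c['fish']=(n=='wrist'); return c
def on_z(c,uv,z):
    d=ray(c,uv); o=np.array(c['xyz']); return o+d*(z-o[2])/d[2]
def deproj(c,uv,depth):  # depth along axis
    d=ray(c,uv); ax=R.from_quat(c['orientation']).apply([0,0,-1]); return np.array(c['xyz'])+d*depth/(d@ax)
def save(p,n): cv2.imwrite('pics/'+n,p[:,:,::-1])
E
python3 - <<'E'
from h import *
print(manip.get_obs())
for n in ['scene','side','wrist']:
    c=cal(n); p,d=manip.camera(n); save(p,n+'1.png'); np.savez('/tmp/'+n,p=p,d=d)
    print(n,c)
    for t in ['paddle_key','key_stand']:
        for r in manip.trace(t,n)[:5]:
            v,u=np.nonzero(r['pixels']&(d>0)); 
            if len(u)==0: continue
            k=len(u)//2; m=(np.median(u),np.median(v))
            print(n,t,round(r['p'],2),r['box'],deproj(c,m,np.median(d[v,u])).round(3))
    for t in ['paddle_key','keyhole']:
        for r in manip.tip_of(t,n)[:5]:
            print(n,t,'tip',r['p'],r['pixel'],on_z(c,r['pixel'],.112 if t=='keyhole' else .055).round(4))
a=[cv2.imread(f'pics/{n}1.png') for n in ['scene','side']]
E
```

```text
pics
{'clock': 0.0, 'joint_pos': array([-1.22456618,  0.3328589 , -0.06469197,  1.46094626,  0.0215992 ,
        1.34987877, -0.08849304]), 'joint_velocities': array([ 0.00069391,  0.00277745, -0.00115892,  0.00118521,  0.00067372,
       -0.00021682,  0.0019114 ]), 'tau': array([ 1.49193849e-03, -6.25433493e+01,  4.99344617e-02, -3.91608846e+01,
        1.61311979e-02,  9.82431171e-03,  7.62942904e-06]), 'position': array([0.2252093 , 0.58263816, 0.24452163]), 'ee_rot': array([ 1.83361541e-01,  9.83045298e-01, -6.91418388e-04, -9.52168106e-05]), 'ft_force': array([ 0.17913372, -0.19339131, -0.68692796]), 'torque': array([-0.09391964, -0.01741888, -0.01249817]), 'grasp_force': 0.0, 'grip_width': 0.9988471443310252}
scene {'fx': 464.6687765833266, 'fy': 464.6687765833266, 'cx': 255.73534681357995, 'cy': 187.4172400881798, 'xyz': array([1.38561395, 0.17858977, 0.77419991]), 'orientation': array([0.28244164, 0.34626495, 0.67637379, 0.58553036]), 'fish': False}
scene paddle_key 0.87 [201.0, 167.9, 214.7, 195.8] [ 0.43  -0.121  0.054]
scene paddle_key 0.78 [155.4, 218.4, 176.6, 249.6] [ 0
[... 1265 characters left out ...]
y tip 0.67 [270.5, 230.3] [ 0.5144 -0.0582  0.055 ]
side paddle_key tip 0.66 [322.2, 260.9] [ 0.62   -0.1843  0.055 ]
side paddle_key tip 0.52 [239.6, 257.2] [ 0.4215 -0.1447  0.055 ]
side keyhole tip 0.54 [247.4, 149.2] [0.4966 0.2599 0.112 ]
wrist {'fx': 297.3186396354542, 'fy': 297.3186396354542, 'cx': 256.85866541038797, 'cy': 193.0515224723006, 'xyz': array([0.15101324, 0.61280507, 0.37511731]), 'orientation': array([-0.12877937, -0.08809808,  0.55870248,  0.81455886]), 'fish': True}
wrist paddle_key 0.58 [0.1, 344.0, 26.8, 368.4] [ 0.422 -0.121  0.052]
wrist key_stand 0.72 [0.1, 361.6, 19.9, 383.0] [ 0.491 -0.252  0.051]
wrist paddle_key tip 0.86 [13.8, 354.9] [ 0.416  -0.1053  0.055 ]
```

Run:
```python
import cv2,numpy as np
a=cv2.imread('pics/scene1.png')[110:310,90:390]; b=cv2.imread('pics/side1.png')[100:350,160:410]
cv2.imwrite('pics/s1.png',cv2.resize(a,(800,533),interpolation=cv2.INTER_CUBIC)); cv2.imwrite('pics/s2.png',cv2.resize(b,(600,600),interpolation=cv2.INTER_CUBIC))
```

```text
(no output)
```

View pics/s1.png

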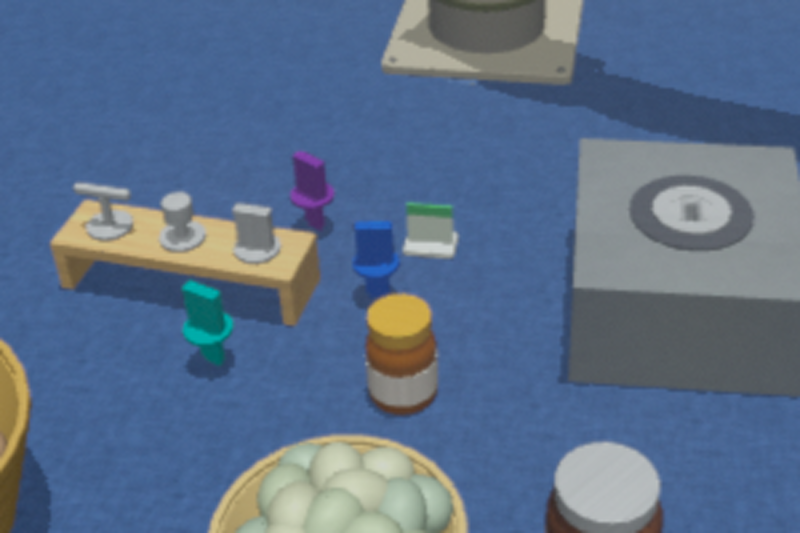

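View pics/s2.png

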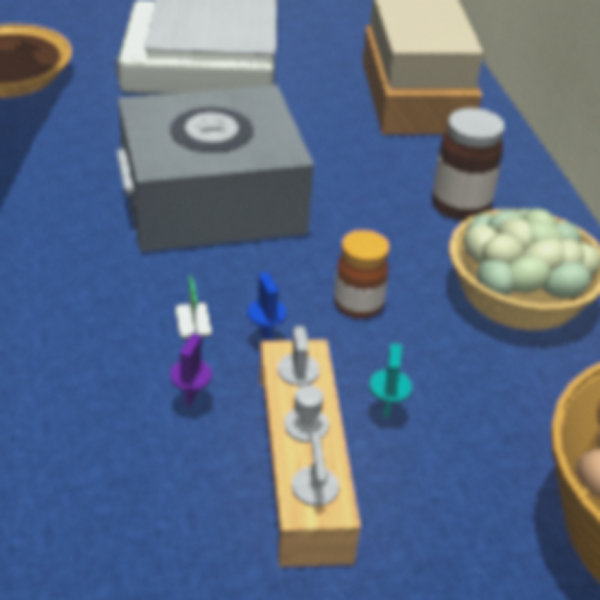

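The scene view shows the steel paddle key at the stand end nearest the box (crop 253,228) with a steel key each at the other two slots. The coloured look-alikes stand around it. The keyhole plug is at crop (692,210), with its slot roughly along world x. Next I'll get stand, key and box geometry from depth.

```bash
cat >> h.py <<'E'
def cloud(c,d):
    v,u=np.mgrid[0:d.shape[0],0:d.shape[1]]
    x=(u-c['cx'])/c['fx']; y=(v-c['cy'])/c['fy']
    if c['fish']:
        r=np.hypot(x,y)+1e-9; t=np.tan(np.minimum(r,1.5))/r; x=x*t;y=y*t
    P=np.stack([x*d,-y*d,-d],-1).reshape(-1,3)
    P=R.from_quat(c['orientation']).apply(P)+c['xyz']
    return P[d.ravel()>0]
def rect(P,x0,x1,y0,y1,z0,z1,name):
    m=(P[:,0]>x0)&(P[:,0]<x1)&(P[:,1]>y0)&(P[:,1]<y1)&(P[:,2]>z0)&(P[:,2]<z1)
    Q=P[m]
    if len(Q)<4: print(name,'few');return
    (cx,cy),s,a=cv2.minAreaRect((Q[:,:2]*1000).astype(np.float32))
    print(name,len(Q),'c',round(cx,1),round(cy,1),'size',np.round(s,1),'ang',round(a,1),'mean',Q.mean(0).round(4))
E
python3 - <<'E'
from h import *
for n in ['scene','side']:
    c=cal(n); P=cloud(c,np.load(f'/tmp/{n}.npz')['d'])
    rect(P,.43,.66,-.36,-.09,.048,.058,n+' stand')
    rect(P,.43,.66,-.20,-.09,.085,.11,n+' paddle')
    rect(P,.43,.66,-.20,-.09,.0575,.064,n+' collar')
    rect(P,.43,.66,-.34,-.20,.085,.11,n+' others')
    rect(P,.35,.68,.10,.40,.104,.1095,n+' box')
    rect(P,.44,.56,.18,.31,.1105,.12,n+' plug')
E
```

```text
scene stand 1267 c 549.9 -210.8 size [194.6 258.4] ang 12.6 mean [ 0.5356 -0.215   0.0553]
scene paddle 191 c 531.4 -146.4 size [ 34.9 212.5] ang 78.4 mean [ 0.5566 -0.1501  0.094 ]
scene collar 230 c 535.7 -149.7 size [205.6  97.2] ang 4.4 mean [ 0.5465 -0.148   0.0598]
scene others 218 c 518.8 -265.2 size [116.5  27.9] ang 81.8 mean [ 0.524  -0.2542  0.0982]
scene box 2560 c 494.3 244.1 size [226.9 200.4] ang 2.4 mean [0.512  0.2472 0.1083]
scene plug 994 c 499.3 245.0 size [118.4 129.7] ang 0.1 mean [0.4995 0.2442 0.1125]
side stand 1800 c 544.4 -219.0 size [181.6 250. ] ang 12.7 mean [ 0.5216 -0.2429  0.0537]
side paddle 93 c 531.1 -150.0 size [ 37.5 209.1] ang 79.0 mean [ 0.5433 -0.1563  0.0958]
side collar 96 c 529.6 -151.4 size [ 37.9 204.8] ang 67.0 mean [ 0.5381 -0.1562  0.0595]
side others 221 c 520.6 -270.0 size [115.7  25.5] ang 85.6 mean [ 0.5203 -0.26    0.0972]
side box 1958 c 496.0 240.7 size [220.7 205.8] ang 2.0 mean [0.4941 0.232  0.1061]
side plug 70 c 500.2 239.3 size [73.9 91.6] ang 3.3 mean [0.4955 0.2367 0.1113]
```

```bash
r='[-10.8,-11.55,0.6,0,0,9.4,0]'; python3 -m pendant '[[-10.8,-11.55,0.6,0,0,9.4,0],[-10.8,-11.55,0.6,0,0,9.4,0],[-10.8,-11.55,0.6,0,0,9.4,0],[-10.8,-11.55,0.6,0,0,9.4,0],[-10.8,-11.55,0.6,0,0,9.4,0],[-10.8,-11.55,0.6,0,0,9.4,0],[-10.8,-11.55,0.6,0,0,9.4,0],[-10.8,-11.55,0.6,0,0,9.4,0],[-10.8,-11.55,0.6,0,0,9.4,0],[-10.8,-11.55,0.6,0,0,9.4,0]]' 40
python3 - <<'E'
from h import *
o=manip.get_obs(); print(o['clock'],o['position'],R.from_quat(o['ee_rot']).as_matrix().round(4).tolist())
E
```

```text
clock: 2.0
position: [0.4592, 0.0018, 0.222]
ee_rot: [0.745, 0.667, 0.001, 0.0]
ft_force: [0.1, 1.3, -0.8]
grip_width: 0.496
grasp_force: 0.0
2.0 [0.45924839 0.00178856 0.2219683 ] [[0.11, 0.9939, 0.0013], [0.9939, -0.11, 0.0009], [0.001, 0.0012, -1.0]]
```

```bash
python3 -m pendant '[[-1,0.6,0,0,0,0,0],[-2,1.2,0.2,0,0,0,0],[-2.87,1.69,0.4,0,0,0,0],[-2.87,1.69,0.4,0,0,0,0],[-2.87,1.69,0.4,0,0,0,0],[-2.87,1.69,0.4,0,0,0,0],[-2.87,1.69,0.4,0,0,0,0],[-2.87,1.69,0.4,0,0,0,0],[-2.87,1.69,0.4,0,0,0,0],[-2.87,1.69,0.4,0,0,0,0]]'
python3 - <<'E'
from h import *
o=manip.get_obs(); print(o['position'],R.from_quat(o['ee_rot']).as_matrix().round(4).tolist())
c=cal('wrist'); p,d=manip.camera('wrist'); save(p,'w2.png')
P=cloud(c,d)
rect(P,.49,.58,-.19,-.10,.09,.106,'paddle top')
rect(P,.49,.58,-.19,-.10,.1,.106,'paddle top2')
rect(P,.49,.58,-.19,-.10,.0575,.063,'collar')
rect(P,.45,.6,-.36,-.09,.05,.0572,'stand')
for r in manip.tip_of('paddle_key','wrist')[:4]: print(r['p'],r['pixel'],on_z(c,r['pixel'],.055).round(4))
for r in manip.trace('paddle_key','wrist')[:4]:print(r['p'],r['box'])
E
```

```text
clock: 3.25
position: [0.5269, -0.1482, 0.2016]
ee_rot: [0.745, 0.667, 0.0, -0.0]
ft_force: [-0.9, 0.4, 0.2]
grip_width: 0.503
grasp_force: 0.0
[ 0.52687246 -0.14815495  0.20160545] [[0.1102, 0.9939, 0.0001], [0.9939, -0.1102, 0.0002], [0.0002, 0.0, -1.0]]
paddle top 632 c 530.9 -144.9 size [33.5 11.6] ang 83.7 mean [ 0.5309 -0.1433  0.1034]
paddle top2 590 c 530.9 -144.9 size [33.5 11.6] ang 83.6 mean [ 0.5308 -0.1443  0.104 ]
collar 1190 c 530.9 -145.9 size [92.  68.7] ang 84.4 mean [ 0.5304 -0.1426  0.0608]
stand 8258 c 523.2 -219.7 size [241.1  70.8] ang 84.4 mean [ 0.5259 -0.1946  0.0561]
0.79 [235.3, 69.0] [ 0.5187 -0.0374  0.055 ]
0.68 [353.6, 184.2] [ 0.6227 -0.1588  0.055 ]
0.57 [152.4, 166.3] [ 0.4251 -0.1183  0.055 ]
0.56 [263.8, 181.7] [ 0.5331 -0.1467  0.055 ]
0.79 [212.5, 43.0, 256.6, 92.1]
0.78 [128.2, 148.0, 177.2, 196.2]
0.71 [237.7, 156.3, 281.8, 217.3]
```

View pics/w2.png

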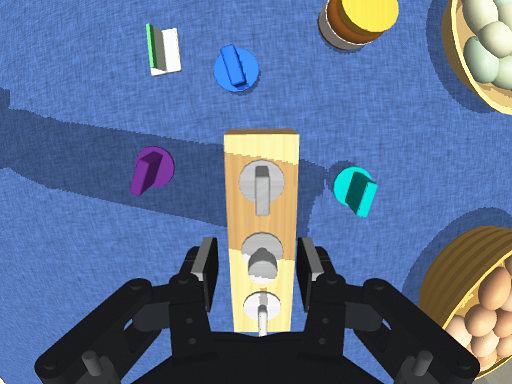

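The wrist view shows the steel paddle at (262,190) on the end of the stand, with purple, blue and teal well clear. The key is at (0.531,-0.145) with the row at 84°, which agrees with stand centre + 75 mm. Descending.

```bash
python3 -m pendant '[[0.07,0.07,0.5,0,0,-0.08,0],[0.07,0.07,1.2,0,0,-0.08,0],[0.07,0.07,1.8,0,0,-0.08,0],[0.07,0.07,2.2,0,0,-0.08,0],[0.07,0.07,2.41,0,0,-0.08,0],[0.07,0.07,2.41,0,0,-0.08,0],[0.07,0.07,2.41,0,0,-0.08,-1],[0.07,0.07,2.41,0,0,-0.08,-1],[0.07,0.07,2.41,0,0,-0.08,-1],[0.07,0.07,2.41,0,0,-0.08,-1]]' 70
```

```text
clock: 4.65
position: [0.5314, -0.1452, 0.082]
ee_rot: [0.741, 0.671, 0.001, 0.0]
ft_force: [-1.7, 1.1, 7.3]
grip_width: 0.134
grasp_force: 69.0
```

```bash
python3 -m pendant '[[0,0,-1,0,0,0,-1],[0,0,-2,0,0,0,-1],[0.6,0,-3.06,0,0,0,-1],[1.6,-0.3,-3.06,0,0,0,-1],[2.7,-0.6,-3.06,0,0,0,-1],[3.7,-0.9,-3.06,0,0,0,-1],[4.8,-1.2,-3.06,0,0,0,-1],[5.6,-1.27,-3.06,0,0,0,-1],[5.6,-1.27,-3.06,0,0,0,-1],[5.6,-1.27,-3.06,0,0,0,-1]]'
python3 - <<'E'
from h import *
o=manip.get_obs(); M=R.from_quat(o['ee_rot']).as_matrix();print(o['position'],M.round(4).tolist())
c=cal('wrist'); p,d=manip.camera('wrist'); save(p,'w3.png'); np.savez('/tmp/w3',p=p,d=d)
P=cloud(c,d)
rect(P,.35,.66,.10,.40,.1045,.1102,'box')
rect(P,.44,.56,.18,.31,.1105,.117,'plug')
rect(P,.47,.52,.21,.28,.04,.105,'slot')
for r in manip.tip_of('keyhole','wrist')[:4]: print(r['p'],r['pixel'],on_z(c,r['pixel'],.112).round(4))
for r in manip.trace('keyhole','wrist')[:2]:
    print(r['p'],r['box']); v,u=np.nonzero(r['pixels']); Q=np.array([on_z(c,(a,b),.112) for a,b in zip(u,v)]); print(cv2.minAreaRect((Q[:,:2]*1000).astype(np.float32)), cv2.minEnclosingCircle((Q[:,:2]*1000).astype(np.float32)))
for t in ['paddle_key']:
    for r in manip.trace(t,'wrist')[:3]:print(r['p'],r['box'])
E
```

```text
clock: 5.9
position: [0.4954, 0.139, 0.2341]
ee_rot: [0.742, 0.671, -0.0, 0.0]
ft_force: [-0.2, -1.1, -1.2]
grip_width: 0.132
grasp_force: 68.7
[0.49537474 0.13896282 0.2340654 ] [[0.0997, 0.995, -0.0001], [0.995, -0.0997, -0.0004], [-0.0004, -0.0, -1.0]]
box 30090 c 494.7 242.3 size [222.2 193.8] ang 2.2 mean [0.4937 0.2232 0.1091]
plug 11714 c 499.6 244.9 size [129.1 118.9] ang 89.9 mean [0.4949 0.2456 0.1125]
slot 376 c 494.3 247.3 size [27.1  9.6] ang 3.4 mean [0.4934 0.2489 0.0787]
0.61 [243.1, 70.9] [0.4938 0.2445 0.112 ]
0.68 [199.2, 30.7, 285.4, 110.1]
((494.0892333984375, 246.18246459960938), (66.69905853271484, 66.01361846923828), 58.57936477661133) ((494.37164306640625, 246.24989318847656), 34.08727264404297)
0.9 [218.3, 204.1, 295.3, 317.5]
```

View pics/w3.png

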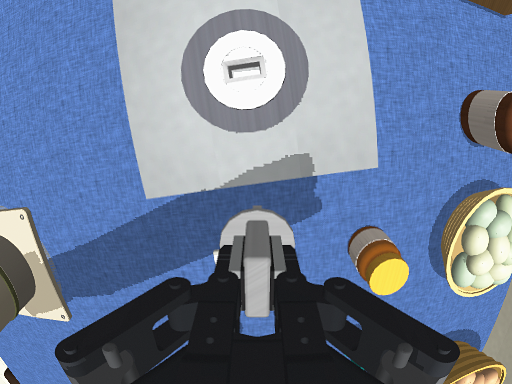

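The wrist view shows the plug with its slot at (243,71), roughly along world x, and the key held upright in the jaws at (257,265). The keyhole is at about (0.494,0.246), slot azimuth 2.3°. Going there with a 98° turn.

```bash
python3 -m pendant '[[0.3,0,0,0,0,-1.3,-1],[0.6,-0.1,0,0,0,-2.6,-1],[0.9,-0.1,0,0,0,-3.9,-1],[1.2,-0.2,0,0,0,-5.2,-1],[1.6,-0.2,0,0,0,-6.5,-1],[2,-0.24,0,0,0,-7.8,-1],[2.13,-0.24,0.2,0,0,-9.1,-1],[2.13,-0.24,0.4,0,0,-10.4,-1],[2.13,-0.24,0.5,0,0,-11.7,-1],[2.13,-0.24,0.6,0,0,-12.25,-1]]'
python3 - <<'E'
from h import *
o=manip.get_obs(); M=R.from_quat(o['ee_rot']).as_matrix();print(o['position'],M.round(4).tolist(),o['joint_pos'].round(2))
for n in ['wrist','side']:
    c=cal(n); p,d=manip.camera(n); save(p,n+'4.png'); np.savez('/tmp/%s4'%n,p=p,d=d)
    P=cloud(c,d)
    rect(P,.35,.66,.10,.40,.1045,.1102,'box')
    rect(P,.455,.535,.2,.29,.1105,.117,'plug')
    rect(P,.455,.535,.2,.29,.150,.176,'tongue')
    rect(P,.455,.535,.2,.29,.181,.187,'collar')
    for r in manip.tip_of('keyhole',n)[:4]: print(r['p'],r['pixel'],on_z(c,r['pixel'],.112).round(4))
    for r in manip.tip_of('paddle_key',n)[:2]: print(r['p'],r['pixel'],on_z(c,r['pixel'],o['position'][2]-.027).round(4))
a=cv2.imread('pics/wrist4.png'); b=cv2.imread('pics/side4.png')[60:220,180:340]
cv2.imwrite('pics/m4.png',np.hstack([cv2.resize(a,(440,330)),cv2.resize(b,(330,330),interpolation=cv2.INTER_CUBIC)]))
E
```

```text
clock: 7.35
position: [0.4942, 0.2462, 0.2039]
ee_rot: [-0.022, 1.0, -0.0, -0.0]
ft_force: [-0.6, 0.2, -0.2]
grip_width: 0.129
grasp_force: 68.5
[0.49421892 0.2461965  0.20388812] [[-0.9991, -0.0432, -0.0001], [-0.0432, 0.9991, -0.0001], [0.0001, -0.0001, -1.0]] [-0.84  0.2   0.34  1.73 -0.07  1.22  1.13]
box 34688 c 483.7 245.7 size [198.9 201.2] ang 2.3 mean [0.458  0.2444 0.1091]
plug 7177 c 494.9 245.0 size [79.8 89.9] ang 0.1 mean [0.4841 0.244  0.1125]
tongue 5 c 484.0 246.4 size [0.6 5.3] ang 4.3 mean [0.484  0.2467 0.1506]
collar 1387 c 484.9 247.0 size [23.9 43.9] ang 2.9 mean [0.4831 0.247  0.183 ]
0.82 [255.8, 203.7] [0.4953 0.2467 0.112 ]
0.73 [34.3, 190.3] [0.4701 0.0937 0.1769]
0.72 [257.6, 239.5] [0.4942 0.2479 0.1769]
box 1819 c 496.0 239.7 size [219.8 204.7] ang 2.5 mean [0.4941 0.229  0.1065]
plug 60 c 495.5 239.1 size [74.4 64. ] ang 8.3 mean [0.4947 0.2377 0.1114]
tongue 39 c 496.0 234.6 size [19.5 39.1] ang 84.1 mean [0.4952 0.2382 0.161 ]
collar 22 c 495.6 237.2 size [23.5 37. ] ang 87.6 mean [0.4942 0.2368 0.1831]
0.61 [248.4, 149.2] [0.4997 0.2595 0.112 ]
0.7 [321.6, 261.0] [ 0.5732 -0.296   0.1769]
0.67 [247.5, 134.6] [0.4934 0.2375 0.1769]
```

View pics/m4.png

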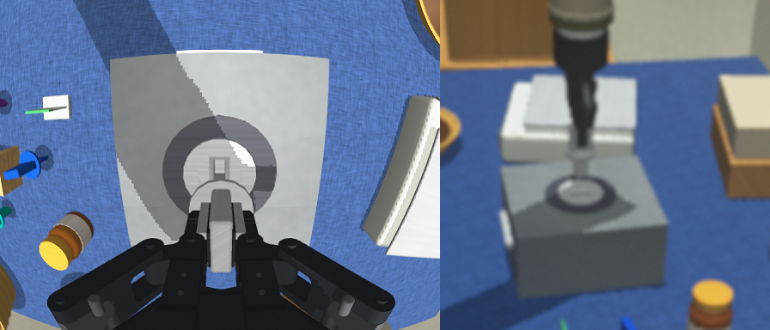

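In the wrist panel the held key's collar sits in line with the slot. The side panel shows the tongue above the plug centre. The estimates agree within about 1.5 mm, so I'm inserting.

```bash
python3 -m pendant '[[0,0,0.25,0,0,0,-1],[0,0,0.45,0,0,0,-1],[0,0,0.52,0,0,0,-1],[0,0,0.59,0,0,0,-1],[0,0,0.66,0,0,0,-1],[0,0,0.73,0,0,0,-1],[0,0,0.8,0,0,0,-1],[0,0,0.9,0,0,0,-1],[0,0,1,0,0,0,-1],[0,0,1,0,0,0,-1]]'
```

```text
clock: 8.9
position: [0.4937, 0.2468, 0.1536]
ee_rot: [-0.02, 1.0, -0.0, -0.0]
ft_force: [0.2, 1.0, -0.6]
grip_width: 0.13
grasp_force: 68.5
```

Tongue is in without force. Pushing home.

```bash
python3 -m pendant '[[0,0,0.08,0,0,0,-1],[0,0,0.14,0,0,0,-1],[0,0,0.2,0,0,0,-1],[0,0,0.24,0,0,0,-1],[0,0,0.28,0,0,0,-1],[0,0,0.3,0,0,0,-1],[0,0,0.31,0,0,0,-1],[0,0,0.32,0,0,0,-1],[0,0,0.32,0,0,0,-1],[0,0,0.32,0,0,0,-1]]'
```

```text
clock: 10.15
position: [0.494, 0.247, 0.139]
ee_rot: [-0.02, 1.0, 0.0, 0.0]
ft_force: [-4.9, -1.4, 8.7]
grip_width: 0.13
grasp_force: 70.0
```

```bash
python3 -m pendant '[[0,0,0,0,0,1,-1],[0,0,0,0,0,2,-1],[0,0,0,0,0,3,-1],[0,0,0,0,0,4,-1],[0,0,0,0,0,5,-1],[0,0,0,0,0,6,-1],[0,0,0,0,0,7,-1],[0,0,0,0,0,8,-1],[0,0,0,0,0,9,-1],[0,0,0,0,0,9.8,-1]]'
python3 - <<'E'
from h import *
c=cal('side'); p,d=manip.camera('side'); save(p,'side5.png')
c2=cal('wrist'); p,d=manip.camera('wrist'); save(p,'wrist5.png')
a=cv2.imread('pics/wrist5.png'); b=cv2.imread('pics/side5.png')[60:220,180:340]
cv2.imwrite('pics/m5.png',np.hstack([cv2.resize(a,(440,330)),cv2.resize(b,(330,330),interpolation=cv2.INTER_CUBIC)]))
print(manip.get_obs()['torque'])
E
```

```text
clock: 11.4
position: [0.4946, 0.2467, 0.139]
ee_rot: [0.618, 0.786, 0.001, 0.0]
ft_force: [-1.2, -2.7, 5.8]
grip_width: 0.131
grasp_force: 69.8
[-0.60992442  0.2590706  -0.02536791]
```

View pics/m5.png

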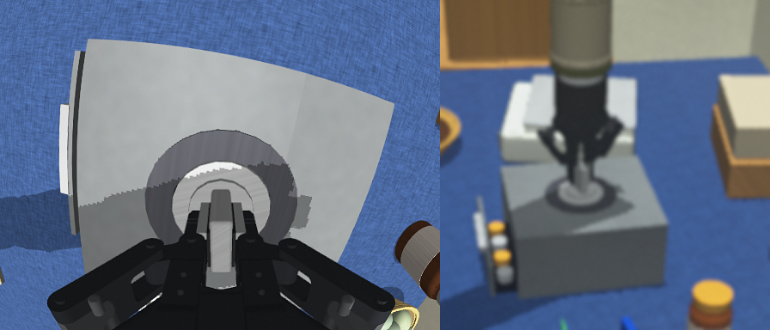

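The side panel shows the drawer sprung out on the left, with rolls visible inside. Now releasing and retreating straight up.

```bash
python3 -m pendant '[[0,0,0,0,0,0,0],[0,0,0,0,0,0,0],[0,0,0,0,0,0,0],[0,0,0,0,0,0,0],[0,0,-0.4,0,0,0,0],[0,0,-1,0,0,0,0],[0,0,-1.8,0,0,0,0],[0,0,-2.6,0,0,0,0],[0,0,-2.6,0,0,0,0],[0,0,-2.6,0,0,0,0]]'
python3 - <<'E'
from h import *
c=cal('side'); p,d=manip.camera('side'); save(p,'side6.png')
c2=cal('wrist'); p,d=manip.camera('wrist'); save(p,'wrist6.png'); P=cloud(c2,d)
rect(P,.47,.52,.22,.27,.152,.165,'head top'); rect(P,.455,.535,.2,.29,.115,.12,'collar')
a=cv2.imread('pics/wrist6.png'); b=cv2.imread('pics/side6.png')[60:220,180:340]
cv2.imwrite('pics/m6.png',np.hstack([cv2.resize(a,(440,330)),cv2.resize(b,(330,330),interpolation=cv2.INTER_CUBIC)]))
E
```

```text
clock: 12.75
position: [0.4937, 0.2469, 0.2674]
ee_rot: [0.616, 0.788, -0.0, -0.0]
ft_force: [0.8, 0.1, -1.3]
grip_width: 0.5
grasp_force: 0.0
head top 576 c 494.0 246.7 size [11.9 34.1] ang 13.8 mean [0.4935 0.2481 0.1607]
collar 1068 c 496.0 245.5 size [64.  63.1] ang 61.9 mean [0.4934 0.2486 0.118 ]
```

View pics/m6.png

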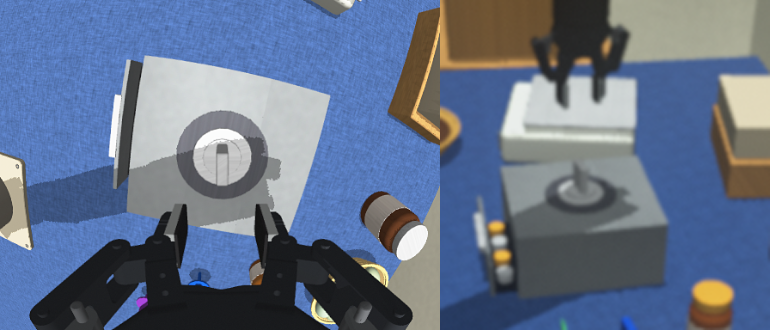

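The key stands upright and fully home (head top at 0.160 m, centred on the keyhole), the drawer is out and the gripper is clear.

```bash
python3 -c "
from workcell import manip
print(manip.hand_in())"
```

```text
the job is handed in; nothing more can be done
None
```

The cash drawer has sprung out, the paddle key stands upright and fully home in the lock, the gripper is clear, and the job was handed in at about 13 s on the robot's clock; the hand-in returned no verdict.

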